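Shut the bead organiser

TASK

The two trays of the purple bead organiser have been left swung out: push both of them fully home with the fingertips, and only then push the organiser's little sliding gate across, all the way, so that it keeps them shut. Nothing is to be picked up, and the spools, thimble, hoops and other things lying about are to be left where they are.

Things in the scene. Friction and masses are not known exactly. Their poses are not given: they have to be found in the camera images.
- organiser: bead organiser of translucent purple plastic, screwed down: base plate 120 x 100 x 8 mm under two equal trays, one above the other, on one upright steel pin; stack 54 mm high, pin head to 59 mm. Origin: centre of the base's underside, on the table. Own x along the 120 mm side, away from the robot at yaw 0; own y left. A fixed wall 54 mm high stands at y = 48 to 52 mm. Offsets below use this frame.
- pivot (a point): on the axis of the steel pin about which both trays swing (vertical axis), at table height; at (-50, -40) mm in the organiser's frame: its corner near the robot, right.
- lower_tray (a joint): swing of the lower tray, rad: 0 home (a stop), growing as it swings out clockwise seen from above, to the right; starts 0.4 to 1.1, outer stop 1.3. Open box 110 (x) x 90 (y) x 22 mm, 8.5 to 30.5 mm above the table; home fills x -55 to 55, y -45 to 45 mm of the organiser's frame. Stays where left; 0.05 N m (under 1 N at the far end) moves it. Beads fixed.
- upper_tray (a joint): swing of the upper tray, as for the lower one and independent of it; the same size, its height from 31.5 to 53.5 mm above the table. Both swing to the same side about the same pin, so one finger upright can push both.
- lower_tray_side (a point): point on the outside of the lower tray's right-hand wall (the -y wall when home), the one to push to bring it home; half-way up (19.5 mm), 85 mm from the pin along the wall, which lies 5 mm outside the pin's axis and ends 105 mm from it.
- upper_tray_side (a point): the same point on the upper tray's right-hand wall, 42.5 mm above the table.
- gate (a joint): travel of the sliding gate, m: 0 open (left), growing towards the organiser's own -y to 0.036, a stop, where it stands across the far left corner of the trays; starts 0 to 0.006. About 1 N moves it; stays where left. Upright purple plate 6 (x) x 34 (y) x 48 mm in a track at the base's far edge, x = 61 mm; centre y = 64 mm open, 28 mm shut (organiser's frame).
- gate_tab (a point): centre of the thumb tab on top of the gate: a block 24 mm along the organiser's x, 10 mm along its y, 24 mm tall, from 56.5 to 80.5 mm above the table, clear above the trays. Pushed on its left (+y) face.
- spool_near: loose wooden thread spool standing upright, 32 mm diameter, 42 mm high, far right of the organiser; origin under its centre. Leave alone.
- spool_left: loose wooden thread spool, the same, standing left of the organiser. Leave alone.
- thimble: loose steel thimble, 20 mm diameter, 24 mm high, on the robot's side of the organiser; origin under its centre. Leave alone.
- hoop_outer: loose wooden embroidery hoop lying flat, 150 mm diameter, 11 mm high; origin under its centre. Leave alone.
- hoop_inner: loose wooden hoop, 128 mm diameter, 10 mm high, lying inside the outer one. Leave alone.
- tea_holder: loose white ceramic tea glass holder with a handle, 72 mm diameter, 72 mm high; origin under its centre. Leave alone.
- bodkin_case: loose grey open case 120 x 34 x 14 mm with a steel bodkin in it, left; origin under its centre. Leave alone.

How it is judged:
On the way, in this order (a step that is already met when the one before it is completed fails the run):
1. both trays are home while the gate is still open (value of joint each of lower_tray, upper_tray below 0.05 rad and value of joint gate below 0.015 m), for 0.2 s.
2. the gate is pushed across (value of joint gate above 0.031 m), for 0.2 s.
At the end, for the whole second after the job is handed in: both trays within 0.05 rad of home, the gate at least 31 of its 36 mm across, every loose thing within 20 mm of where it stood (value of joint each of lower_tray, upper_tray below 0.05 rad and value of joint gate above 0.031 m and distance of each of spool_near, spool_left, thimble, hoop_outer, hoop_inner, tea_holder, bodkin_case from where it was at the start of the episode below 0.02 m); the robot touches nothing.
It fails at once if the gate is pushed across while a tray is still out (value of joint gate above 0.015 m and value of joint any of lower_tray, upper_tray above 0.08 rad).
It fails at once if a loose thing is picked up, knocked over or shifted by more than 20 mm (distance of any of spool_near, spool_left, thimble, hoop_outer, hoop_inner, tea_holder, bodkin_case from where it was at the start of the episode above 0.02 m or angle between any of spool_near, spool_left, thimble, tea_holder's own z axis and vertical above 0.6 rad).
It also fails if it takes over 54 s, if anything falls off the work surface, if the arm or the gripper's body presses on something with over 40 N, if the wrist force passes 120 N, or if a joint passes its speed limit or range.

ROBOT

A 7-joint arm with a two-finger parallel gripper is mounted at the origin on the work surface. World frame = base frame: x ahead of the robot, y to its left, z up, the work surface at z = 0. Lengths are in m, angles in rad, forces in N, time in s.
With the tool pointing down it reaches from about 0.4 to 0.85 m from the base axis. Payload 10.4 kg.
Tool frame: the origin (TCP) lies on the centre line of the jaws, within the pads' length; the fingertips stand 17 mm ahead of it and the grasp point (between the pads) lies 2 mm behind it; z points along the fingers, y is the line along which they close (so a half turn about z gives the same grasp; the last joint's range is limited). The gripper opens to 85 mm and grips with 20 to 120 N. Pads are 22 mm wide; open, the fingers measure 114 mm over their backs; the gripper's body (76 mm by 85 mm) begins 54 mm behind the grasp point. The pads swing forward as they close: fully open they stand 13 mm farther back than shut.
Start: joints at [1.147, 0.332, -0.065, 1.46, 0.022, 1.35, -0.088], TCP at [0.244, -0.575, 0.248] pointing down, gripper open.
Joint ranges: [-2.6, 2.6], [-0.5, 2.12], [-1.47, 1.34], [0.16, 2.42], [-1.27, 4.41], [0.06, 2.06], [-2.6, 2.6]. Speed limits (rad/s): [2.22, 2.22, 2.79, 2.79, 3.14, 3.14, 3.14].

INTERFACE

Orientations are given as a unit quaternion [x, y, z, w].
In Python, from workcell import sensors, imaging, order, spotter gives the robot as it stands. The module is installed in compiled form; this text tells all that it offers.
- The arm moves only by the shell command python3 -m inch 'ROWS' [FORCE]. ROWS is JSON, a list that holds one entry, the list of rows, each a list of 7 numbers: the shift along the tool's x, y, z in m, then the turn, a rotation vector about the tool's x, y, z in rad, then the closure, from -1 (fully open) to 1 (shut). In form: [[[x, y, z, ax, ay, az, hand], ...]]. A call has 1 to 10 rows; each row is the pose to reach, as a shift and turn from the pose commanded when the call began, along the tool's axes at that moment; what a row does not reach only later rows make up. A row lasts 1/10 s, in which the tool goes at most 50 mm and 8.59 degrees, less where a joint would pass 70% of its speed; a pose out of reach is approached as far as the arm can. A call with a gripper value outside its range is refused whole. The fingers move at their own pace and stop on an object; FORCE is the grip in N (left out, the last holds). Time passes only in rows, so rows that repeat a pose let the fingers close. It gives the time, the measured TCP pose, the force, the opening and the grip force at its end, in the units of the state.
- sensors.get_obs(): the state, without advancing time (a new reading comes with each control period).
- imaging.camera(name): name is "side" or "top"; returns the picture (400x640x3 uint8, blue, green, red); there is no depth.
- imaging.calibration(name): a dict with "mtx" (3x3 intrinsics, pixels), "R" (3x3) and "t" (3): a world point X has camera coordinates R X + t. Camera axes: x right, y down, z forward; pixel columns grow to the right and rows downward; lengths in m; the calibration is good to about 2 mm. A picture is of the moment at which its call begins. calibration takes no time and is no camera call.
- order.hand_in(): hands the job in; it is judged then, once.
Trained networks look in the newest picture that a camera, given by its name, has taken for a name from the list of things; names that differ only in an ending like _2 or _b are one class to them, and where a whole thing is asked for, a point or a joint stands for the part that bears it (a point fixed in the world has none). Each returns a list of dicts, best first, with "conf" (0 to 1); they miss things now and then, are a little off and sometimes report something else, mostly with a low value. They report only what shows in the picture. A call takes as long as a camera call.
- spotter.look_for(label, camera): "pixel" ([column, row] in pixels, amid what is visible of it).
The state is a dict: "clock": time; "joint_pos": joint angles; "joint_velocities": joint speeds; "tau": joint torques, N m; "position": TCP position; "ee_rot": TCP orientation; "ft_force": force on the tool from outside, world axes, zero at the start; "torque": the same for the moment, N m; "grip_width": opening from 0.0 (shut) to 1.0 (fully open); "grasp_force": force on a finger pad.
Only numpy, scipy, OpenCV 4.12 (cv2) and the standard library are available. Lean on these libraries where they do the work, as an engineer would, in place of code of your own. Each camera call takes 0.05 s, during which the arm holds its last target. There are 200 camera calls.

## Working session

There is one attempt and no reset: what is moved stays moved. The work goes in short steps, Python scripts to look and compute and a shell command to move; the robot and the scene stay as the last step left them, time stands still between calls to the robot, and variables do not carry over. Pictures are saved under pics/ and viewed, at most 10 in all, crops included, and the job is handed in when it is done.

```bash
mkdir -p pics; python3 - <<'E'
from workcell import sensors, imaging, spotter
import cv2,numpy as np
np.set_printoptions(precision=4,suppress=True)
for c in("top","side"):
    cv2.imwrite(f"pics/{c}0.png",imaging.camera(c))
    k=imaging.calibration(c);print(c,k["mtx"],k["R"],k["t"])
    for l in("organiser","pivot","lower_tray_side","upper_tray_side","gate_tab","spool_near","spool_left","thimble","tea_holder","hoop_outer","bodkin_case"):
        print(l,[(np.round(d["pixel"]),round(d["conf"],2)) for d in spotter.look_for(l,c)[:2]])
o=sensors.get_obs();print(o["clock"],o["position"],o["ee_rot"])
E
```

```text
top [[396.1999   0.     325.2319]
 [  0.     396.1999 196.5854]
 [  0.       0.       1.    ]] [[ 0.0031 -1.      0.0006]
 [-0.9985 -0.0032 -0.0554]
 [ 0.0554 -0.0004 -0.9985]] [-0.0045  0.582   0.9556]
organiser [(array([332., 205.]), 0.62)]
pivot [(array([332., 203.]), 0.59)]
lower_tray_side []
upper_tray_side [(array([341., 205.]), 0.69)]
gate_tab [(array([310., 183.]), 0.6)]
spool_near [(array([394., 182.]), 0.55), (array([288., 206.]), 0.3)]
spool_left [(array([287., 208.]), 0.47)]
thimble []
tea_holder [(array([472., 129.]), 0.82), (array([332., 204.]), 0.32)]
hoop_outer [(array([497., 245.]), 0.92)]
bodkin_case [(array([171., 223.]), 0.74)]
side [[399.3458   0.     317.1625]
 [  0.     399.3458 200.8196]
 [  0.       0.       1.    ]] [[-0.9282 -0.3719 -0.0086]
 [-0.2075  0.5367 -0.8179]
 [ 0.3088 -0.7574 -0.5753]] [0.5409 0.1958 0.7635]
organiser [(array([331., 221.]), 0.72)]
pivot [(array([300., 222.]), 0.58)]
lower_tray_side [(array([349., 226.]), 0.7)]
upper_tray_side [(array([331., 210.]), 0.91), (array([298., 223.]), 0.49)]
gate_tab [(array([298., 224.]), 0.83)]
spool_near [(array([332., 183.]), 0.75)]
spool_left [(array([331., 210.]), 0.53), (array([312., 251.]), 0.52)]
thimble [(array([376., 240.]), 0.56)]
tea_holder [(array([314., 143.]), 0.93), (array([297., 224.]), 0.52)]
hoop_outer [(array([396., 176.]), 0.76)]
bodkin_case []
1.2 [ 0.2439 -0.5755  0.2483] [0.98   0.1991 0.     0.    ]
```

```bash
python3 - <<'E'
import cv2
for c,(u,v,w,h) in {"top":(260,140,160,120),"side":(250,150,160,120)}.items():
    cv2.imwrite(f"pics/{c}0c.png",cv2.resize(cv2.imread(f"pics/{c}0.png")[v:v+h,u:u+w],None,fx=5,fy=5,interpolation=cv2.INTER_CUBIC))
E
```

```text
(no output)
```

View pics/top0c.png

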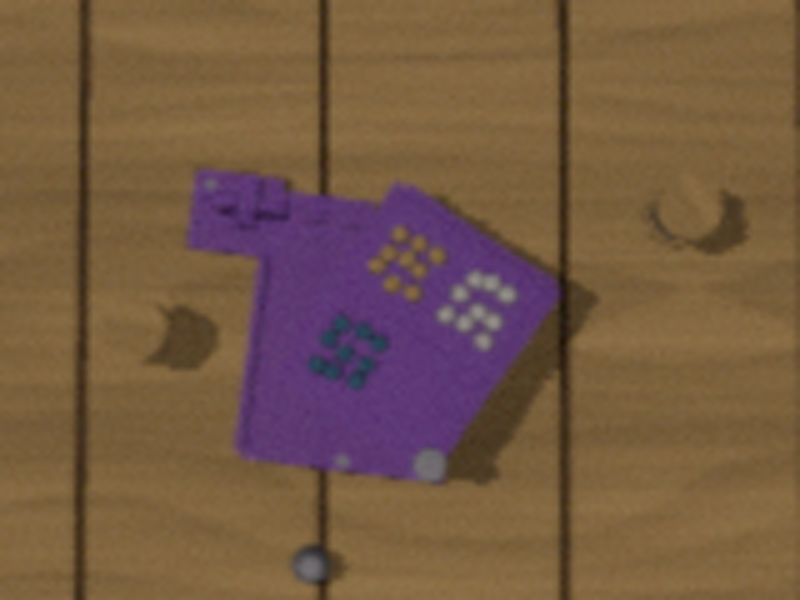

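View pics/side0c.png

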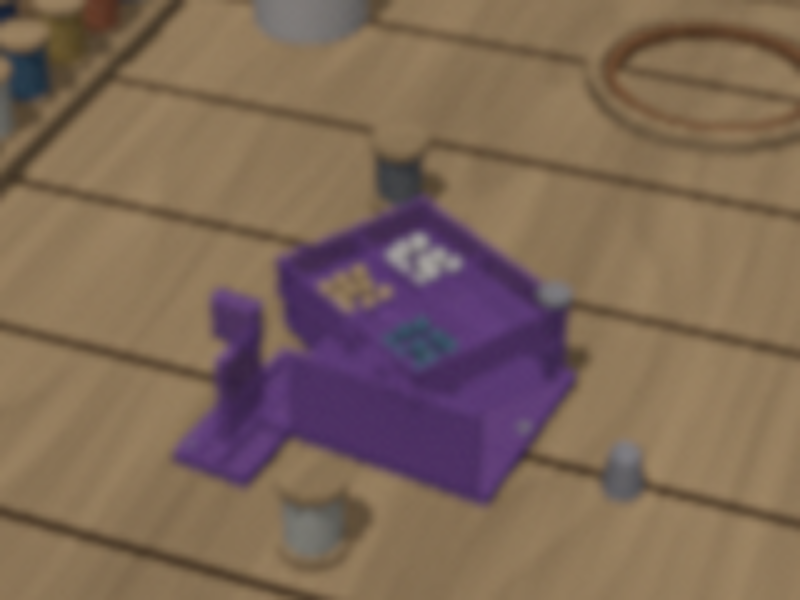

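View pics/top0.png

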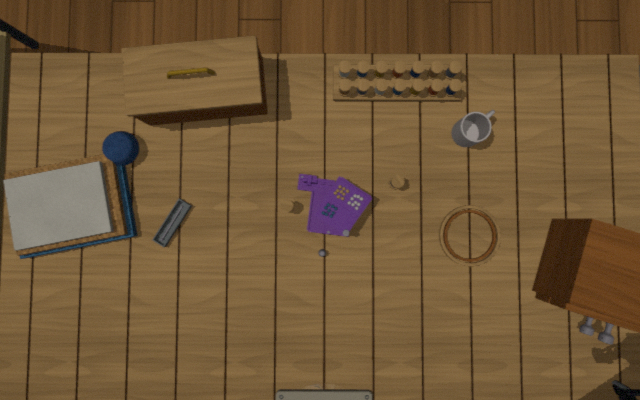

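The top crop shows the pin head at full-image (346,233), the upper tray's corners at (372,198) and (340,177), the gate with its tab at (310,180), and the wall's near end at (308,231). The side crop shows the upper tray swung out about 0.6 rad, with the lower one hidden beneath or behind it. The thimble is near (322,253) in the top picture, and spool_near near (398,182).

```bash
cat > h.py <<'E'
import numpy as np
from workcell import imaging
def back(c,px,z):
    k=imaging.calibration(c);R=k["R"];C=-R.T@k["t"]
    d=R.T@np.linalg.solve(k["mtx"],[px[0],px[1],1]);return C+d*(z-C[2])/d[2]
def proj(c,X):
    k=imaging.calibration(c);p=k["mtx"]@(k["R"]@np.asarray(X)+k["t"]);return p[:2]/p[2]
E
python3 - <<'E'
from h import *
from scipy.optimize import least_squares
np.set_printoptions(precision=4,suppress=True)
T=lambda u,v:(260+u/5,140+v/5); S=lambda u,v:(250+u/5,150+v/5)
for n,p,z in [("pin",T(430,464),.059),("trayFR",T(562,292),.0535),("trayFL",T(400,183),.0535),("tab",T(250,200),.0805),("wallnear",T(240,457),.054),("wallfar",T(265,258),.054),("spool_near",T(697,208),.042),("spool_left",(T(165,330)),.042),("thimble",T(311,562),.024)]:
    print(n,back("top",p,z))
for n,p,z in [("pin",S(554,294),.059),("trayFR",S(420,200),.0535),("trayFL",S(280,262),.0535),("tab",S(237,298),.0805),("wallnear",S(488,408),.054),("wallfar",S(285,352),.054),("spool_near",S(400,140),.042),("spool_left",S(312,485),.042),("thimble",S(626,450),.024)]:
    print("s",n,back("side",p,z))
# pose fit: x,y,yaw,upper angle,gate
obs=[("top",T(430,464),(-50,-40,59)),("side",S(554,294),(-50,-40,59)),
("top",T(250,200),"g"),("side",S(237,298),"g"),
("top",T(240,457),(-60,52,54)),("side",S(488,408),(-60,50,54)),("side",S(285,352),(60,52,54)),
("top",T(562,292),(105,-5)),("top",T(400,183),(105,85)),("side",S(420,200),(105,-5)),("side",S(280,262),(105,85))]
def pts(q):
    x,y,a,th,g=q
    for c,p,X in obs:
        if X=="g": X=(61,64-g*1000,80.5)
        elif len(X)==2:
            c_,s_=np.cos(th),np.sin(th);X=(-50+c_*X[0]+s_*X[1],-40-s_*X[0]+c_*X[1],53.5)
        X=np.array(X)/1000
        yield c,p,(x+np.cos(a)*X[0]-np.sin(a)*X[1],y+np.sin(a)*X[0]+np.cos(a)*X[1],X[2])
r=least_squares(lambda q:np.concatenate([proj(c,X)-p for c,p,X in pts(q)]),[.55,-.02,0,.6,.003],loss="soft_l1",x_scale=[.01,.01,.1,.1,.01])
print(r.x);print(r.fun.reshape(-1,2))
E
```

```text
pin [ 0.4952 -0.0513  0.059 ]
trayFR [ 0.576  -0.1138  0.0535]
trayFL [ 0.6274 -0.0374  0.0535]
tab [0.6165 0.0325 0.0805]
wallnear [0.498  0.0375 0.054 ]
wallfar [0.5916 0.0263 0.054 ]
spool_near [ 0.6171 -0.1799  0.042 ]
spool_left [0.5579 0.0742 0.042 ]
thimble [0.4467 0.0043 0.024 ]
s pin [ 0.4938 -0.0498  0.059 ]
s trayFR [ 0.5807 -0.109   0.0535]
s trayFL [ 0.6248 -0.0347  0.0535]
s tab [0.6162 0.0322 0.0805]
s wallnear [0.4981 0.0336 0.054 ]
s wallfar [0.5951 0.0292 0.054 ]
s spool_near [ 0.616  -0.1759  0.042 ]
s spool_left [0.5552 0.0946 0.042 ]
s thimble [0.4425 0.0043 0.024 ]
[ 0.5482 -0.0194 -0.1325  0.4338  0.0038]
[[ 0.4656  0.7935]
 [ 0.5221 -0.5877]
 [ 0.1018 -0.0663]
 [-0.2078 -0.0367]
 [-1.1     1.0312]
 [ 0.546   1.5436]
 [-7.0891 -3.1637]
 [-0.3769 -1.3844]
 [-0.1609 -0.0745]
 [ 1.0715 -0.7006]
 [-0.6965 -0.7523]]
```

The fit agrees to about 1 px apart from one mislabelled corner. The organiser is at (0.548, -0.019), yaw about -0.13, with the upper tray out about 0.45 rad and the lower under it. I'll close the fingers and move clear of the box on the right, then over to the pre-push point.

```bash
python3 -m inch '[[[0.016,-0.037,0,0,0,0,1],[0.032,-0.074,0,0,0,0,1],[0.047,-0.11,0,0,0,0,1],[0.063,-0.147,0,0,0,0,1],[0.078,-0.184,0,0,0,0,1],[0.12,-0.193,0,0,0,0.1,1],[0.16,-0.201,0,0,0,0.2,1],[0.2,-0.21,0,0,0,0.3,1],[0.24,-0.219,0,0,0,0.4,1],[0.28,-0.228,0,0,0,0.53,1]]]'; python3 - <<'E'
from workcell import sensors
from h import *
o=sensors.get_obs();print(o["clock"],o["position"],o["ee_rot"],o["grip_width"])
E
```

```text
clock: 2.2
position: [0.4139, -0.2552, 0.2487]
ee_rot: [0.998, -0.067, 0.0, 0.0]
ft_force: [0.9, -0.6, -0.0]
grip_width: -0.001
grasp_force: 0.0
2.2 [ 0.4139212  -0.25520668  0.24868109] [ 9.97764747e-01 -6.68226618e-02  3.89103699e-04  2.99060340e-04] -0.0012304095970788135
```

```bash
python3 -m inch '[[[0.035,-0.032,0,0,0,0,1],[0.07,-0.064,0,0,0,0,1],[0.1,-0.095,0,0,0,0,1],[0.132,-0.122,0.02,0,0,0,1],[0.132,-0.122,0.065,0,0,0,1],[0.132,-0.122,0.11,0,0,0,1],[0.132,-0.122,0.15,0,0,0,1],[0.132,-0.122,0.185,0,0,0,1],[0.132,-0.122,0.205,0,0,0,1],[0.132,-0.122,0.214,0,0,0,1]]]'; python3 - <<'E'
from h import *
import cv2
a=imaging.camera("side")[150:270,250:410];b=imaging.camera("top")[140:260,260:420]
cv2.imwrite("pics/pre.png",cv2.resize(np.vstack([a,b]),None,fx=2.5,fy=2.5,interpolation=cv2.INTER_CUBIC))
E
```

```text
clock: 3.2
position: [0.5581, -0.1521, 0.0321]
ee_rot: [0.998, -0.065, -0.002, -0.0]
ft_force: [0.2, -0.2, -0.0]
grip_width: 0.001
grasp_force: 0.0
```

View pics/pre.png

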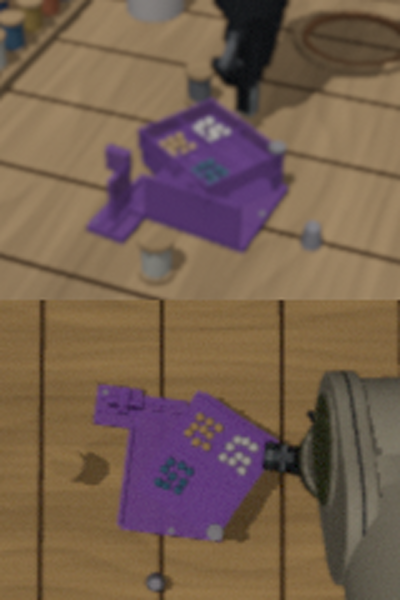

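The finger stands upright just right of the tray side (top half about (275,455)), clear of spool_near. Now push.

```bash
python3 -m inch '[[[0,-0.008,0,0,0,0,1],[0,-0.015,0,0,0,0,1],[0,-0.022,0,0,0,0,1],[0,-0.029,0,0,0,0,1],[0,-0.036,0,0,0,0,1],[0,-0.042,0,0,0,0,1],[0,-0.048,0,0,0,0,1],[0,-0.054,0,0,0,0,1],[0,-0.059,0,0,0,0,1],[0,-0.063,0,0,0,0,1]]]';python3 -m inch '[[[0,-0.003,0,0,0,0,1],[0,-0.006,0,0,0,0,1],[0,-0.008,0,0,0,0,1],[0,-0.01,0,0,0,0,1],[0,-0.01,0,0,0,0,1]]]'; python3 - <<'E'
from h import *
import cv2
a=imaging.camera("side")[150:270,250:410];b=imaging.camera("top")[140:260,260:420]
cv2.imwrite("pics/push.png",cv2.resize(np.vstack([a,b]),None,fx=2.5,fy=2.5,interpolation=cv2.INTER_CUBIC))
E
```

```text
clock: 4.3
position: [0.5676, -0.0894, 0.0343]
ee_rot: [0.998, -0.064, 0.0, 0.0]
ft_force: [0.1, -1.3, -0.2]
grip_width: -0.001
grasp_force: 0.7
clock: 4.8
position: [0.5688, -0.0796, 0.0343]
ee_rot: [0.998, -0.064, 0.0, -0.0]
ft_force: [-0.4, -0.4, -0.3]
grip_width: -0.002
grasp_force: 0.0
```

View pics/push.png

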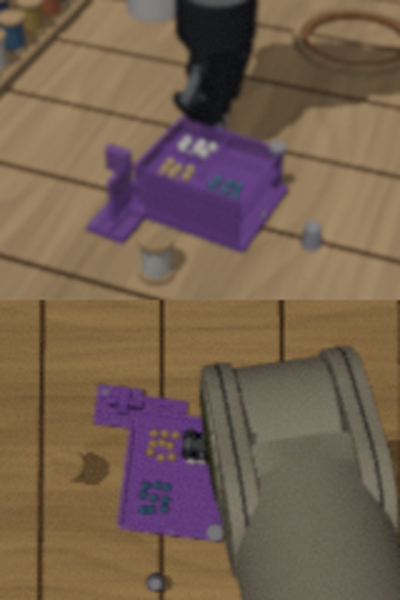

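Trays nearly home; no stop force yet. I'll push on gently until the stop is felt.

```bash
python3 -m inch '[[[0,-0.0015,0,0,0,0,1],[0,-0.003,0,0,0,0,1],[0,-0.003,0,0,0,0,1]]]';python3 -m inch '[[[0,-0.001,0,0,0,0,1],[0,-0.002,0,0,0,0,1],[0,-0.002,0,0,0,0,1]]]'
```

```text
clock: 5.2
position: [0.5689, -0.0781, 0.0342]
ee_rot: [0.998, -0.065, -0.0, 0.001]
ft_force: [-1.2, -4.4, 1.0]
grip_width: 0.005
grasp_force: 2.4
clock: 5.5
position: [0.5689, -0.078, 0.0342]
ee_rot: [0.998, -0.066, -0.0, 0.002]
ft_force: [-2.5, -10.2, 1.4]
grip_width: 0.002
grasp_force: 5.3
```

```bash
python3 -m inch '[[[0,0.02,0,0,0,0,1],[0,0.05,0,0,0,0,1],[0,0.05,-0.04,0,0,0,1],[0,0.05,-0.08,0,0,0,1],[0,0.05,-0.12,0,0,0,1],[0,0.09,-0.15,0,0,0,1],[0,0.13,-0.16,0,0,0,1],[0,0.17,-0.16,0,0,0,1],[0,0.17,-0.16,0,0,0,1]]]'; python3 - <<'E'
from h import *
import cv2
a=imaging.camera("side")[160:260,270:380];b=imaging.camera("top")[160:260,280:390]
cv2.imwrite("pics/home.png",cv2.resize(np.hstack([a,b]),None,fx=3.6,fy=3.6,interpolation=cv2.INTER_CUBIC))
E
```

```text
clock: 6.4
position: [0.5457, -0.2502, 0.1944]
ee_rot: [0.998, -0.069, -0.0, 0.001]
ft_force: [-1.0, -0.0, -0.1]
grip_width: -0.004
grasp_force: 0.0
```

View pics/home.png

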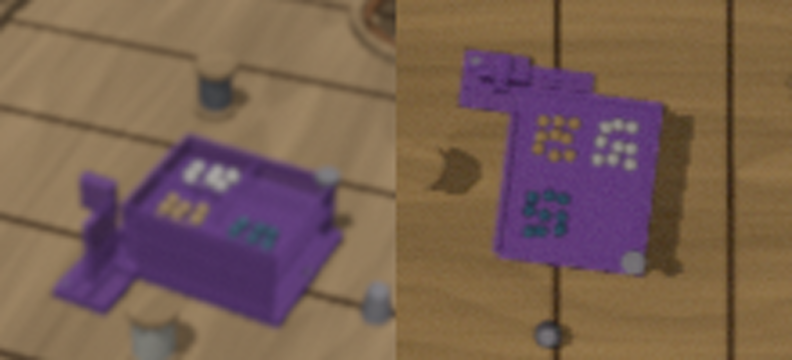

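Both views show the upper tray flush with the base. The lower is hidden under it, and a tapered finger could leave it slightly out. I'll push once more with the fingertip tilted forward so that it bears on the lower tray alone.

```bash
python3 -m inch '[[[0,-0.04,0.0,0.07,0,0,1],[0,-0.08,0.02,0.15,0,0,1],[0,-0.12,0.06,0.15,0,0,1],[0,-0.125,0.1,0.15,0,0,1],[0,-0.125,0.14,0.15,0,0,1],[0,-0.125,0.158,0.15,0,0,1],[0,-0.135,0.158,0.15,0,0,1],[0,-0.145,0.158,0.15,0,0,1],[0,-0.152,0.158,0.15,0,0,1],[0,-0.158,0.158,0.15,0,0,1]]]';
```

```text
clock: 7.5
position: [0.569, -0.0854, 0.0379]
ee_rot: [0.995, -0.064, 0.006, -0.075]
ft_force: [0.7, -0.1, 0.3]
grip_width: -0.0
grasp_force: 0.0
```

```bash
python3 -m inch '[[[0,-0.002,0,0,0,0,1],[0,-0.004,0.0005,0,0,0,1],[0,-0.004,0.0005,0,0,0,1]]]';python3 -m inch '[[[0,-0.002,0,0,0,0,1],[0,-0.004,0.0005,0,0,0,1],[0,-0.004,0.0005,0,0,0,1]]]'
```

```text
clock: 7.8
position: [0.5685, -0.0829, 0.0367]
ee_rot: [0.995, -0.064, 0.005, -0.075]
ft_force: [0.2, 0.8, -0.1]
grip_width: -0.002
grasp_force: 0.0
clock: 8.1
position: [0.5689, -0.0786, 0.0365]
ee_rot: [0.995, -0.064, 0.005, -0.075]
ft_force: [0.1, -0.6, 0.7]
grip_width: -0.002
grasp_force: 0.0
```

```bash
python3 -m inch '[[[0,-0.002,0,0,0,0,1],[0,-0.003,0.0005,0,0,0,1],[0,-0.003,0.0005,0,0,0,1]]]';python3 -m inch '[[[0,-0.0015,0,0,0,0,1],[0,-0.003,0.0005,0,0,0,1],[0,-0.003,0.0005,0,0,0,1]]]'
```

```text
clock: 8.4
position: [0.569, -0.078, 0.0365]
ee_rot: [0.995, -0.065, 0.005, -0.074]
ft_force: [-2.4, -6.7, 1.6]
grip_width: -0.001
grasp_force: 3.5
clock: 8.7
position: [0.569, -0.0777, 0.0365]
ee_rot: [0.995, -0.066, 0.005, -0.072]
ft_force: [-5.8, -14.9, 5.7]
grip_width: 0.0
grasp_force: 7.5
```

Firm stop, 15 N, in the same place, so both are home. Retreat, straighten and rise.

```bash
python3 -m inch '[[[0,0.02,0,0,0,0,1],[0,0.04,0,0,0,0,1],[0,0.04,-0.04,0,0,0,1],[0,0.04,-0.08,-0.07,0,0,1],[0,0.03,-0.12,-0.15,0,0,1],[0,0.03,-0.14,-0.15,0,0,1],[0,0.03,-0.14,-0.15,0,0,1]]]'; python3 - <<'E'
from h import *
import cv2
from workcell import sensors,spotter
a=imaging.camera("side")
print(spotter.look_for("gate_tab","side")[:2])
o=sensors.get_obs();p=o["position"];print(p,o["ee_rot"])
x,y=o["ee_rot"][:2];h=2*np.arctan2(y,x)
a=-.1325
for ox,oy in((.061,.1),(.061,.092)):
    W=np.array([.5482+np.cos(a)*ox-np.sin(a)*oy,-.0194+np.sin(a)*ox+np.cos(a)*oy])
    d=W-p[:2];print(W,"tool x,y",d@[np.cos(h),np.sin(h)],d@[np.sin(h),-np.cos(h)])
E
```

```text
clock: 9.4
position: [0.5651, -0.1225, 0.1741]
ee_rot: [0.998, -0.064, 0.003, 0.001]
ft_force: [-0.1, -0.5, -0.8]
grip_width: -0.003
grasp_force: 0.0
[{'pixel': [297.1, 222.7], 'conf': 0.59}]
[ 0.5630628  -0.12314131  0.17025122] [ 9.97905480e-01 -6.46886831e-02  1.28184884e-04  1.02810408e-04]
[0.62187658 0.0716646 ] tool x,y 0.03317086388053975 -0.20076876374366157
[0.62081968 0.06373472] tool x,y 0.033146606085943754 -0.1927688005212835
```

```bash
python3 -m inch '[[[0.007,-0.04,0,0,0,0,1],[0.014,-0.08,0,0,0,0,1],[0.021,-0.12,0,0,0,0,1],[0.028,-0.16,0,0,0,0,1],[0.033,-0.19,0,0,0,0,1],[0.033,-0.201,0,0,0,0,1],[0.033,-0.201,0.03,0,0,0,1],[0.033,-0.201,0.06,0,0,0,1],[0.033,-0.201,0.085,0,0,0,1],[0.033,-0.201,0.091,0,0,0,1]]]'; python3 - <<'E'
from h import *
import cv2
a=imaging.camera("side")[160:260,250:360];b=imaging.camera("top")[160:260,280:390]
cv2.imwrite("pics/gate.png",cv2.resize(np.hstack([a,b]),None,fx=3.6,fy=3.6,interpolation=cv2.INTER_CUBIC))
E
```

```text
clock: 10.5
position: [0.6193, 0.0703, 0.0751]
ee_rot: [0.998, -0.065, -0.003, 0.001]
ft_force: [-1.0, 0.6, 0.9]
grip_width: -0.001
grasp_force: 0.0
```

View pics/gate.png

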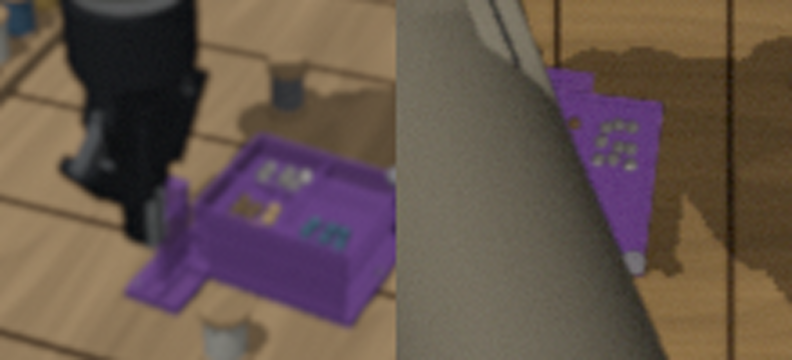

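The finger stands left of the tab (side crop: finger (150,215), tab (175,200)), lined up with it. Raise it slightly and push.

```bash
python3 -m inch '[[[0,0.007,-0.003,0,0,0,1],[0,0.014,-0.003,0,0,0,1],[0,0.02,-0.003,0,0,0,1],[0,0.025,-0.003,0,0,0,1],[0,0.03,-0.003,0,0,0,1],[0,0.034,-0.003,0,0,0,1],[0,0.038,-0.003,0,0,0,1],[0,0.042,-0.003,0,0,0,1],[0,0.046,-0.003,0,0,0,1],[0,0.05,-0.003,0,0,0,1]]]';python3 -m inch '[[[0,0.002,0,0,0,0,1],[0,0.004,0,0,0,0,1],[0,0.004,0,0,0,0,1]]]'
```

```text
clock: 11.6
position: [0.6153, 0.0222, 0.0823]
ee_rot: [0.998, -0.065, 0.0, -0.0]
ft_force: [0.9, 3.3, 0.2]
grip_width: -0.003
grasp_force: 1.9
clock: 11.9
position: [0.6151, 0.0217, 0.0825]
ee_rot: [0.998, -0.063, 0.001, -0.002]
ft_force: [3.1, 8.5, -1.8]
grip_width: 0.0
grasp_force: 4.8
```

```bash
python3 -m inch '[[[0,0.002,0,0,0,0,1],[0,0.004,0,0,0,0,1],[0,0.004,0,0,0,0,1]]]';python3 -m inch '[[[0,-0.02,0,0,0,0,1],[0,-0.04,0,0,0,0,1],[0,-0.06,-0.02,0,0,0,1],[0,-0.06,-0.06,0,0,0,1],[0,-0.06,-0.1,0,0,0,1],[0,-0.1,-0.14,0,0,0,1],[0,-0.14,-0.16,0,0,0,1],[0,-0.18,-0.16,0,0,0,1],[0,-0.22,-0.16,0,0,0,1]]]'; python3 - <<'E'
from h import *
import cv2
a=imaging.camera("side")[160:260,250:360];b=imaging.camera("top")[160:260,280:390]
cv2.imwrite("pics/shut.png",cv2.resize(np.hstack([a,b]),None,fx=3.6,fy=3.6,interpolation=cv2.INTER_CUBIC))
E
```

```text
clock: 12.2
position: [0.6149, 0.0209, 0.0826]
ee_rot: [0.998, -0.062, 0.001, -0.004]
ft_force: [5.0, 17.5, -4.5]
grip_width: -0.001
grasp_force: 9.0
clock: 13.1
position: [0.643, 0.234, 0.2434]
ee_rot: [0.998, -0.065, 0.001, -0.0]
ft_force: [0.3, 0.0, 0.1]
grip_width: 0.0
grasp_force: 0.0
```

View pics/shut.png

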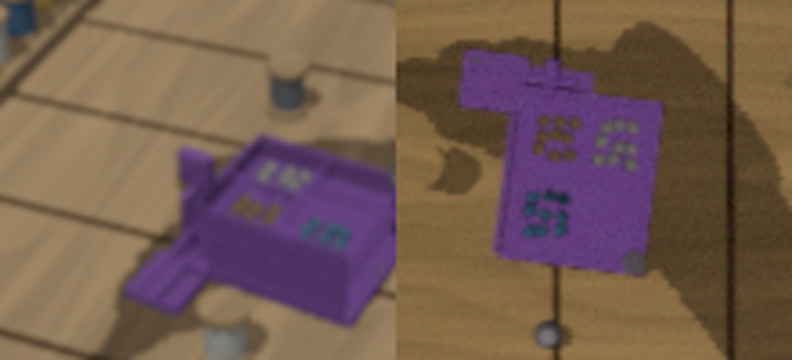

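The gate now stands across the far-left corner, with its tab at top full-image about (323,180). I'll check its travel in numbers.

```bash
python3 - <<'E'
from h import *
import cv2
T=imaging.camera("top");S=imaging.camera("side")
a=-.1325
for g in(0,.0038,.028,.032,.036):
    ox,oy=.061,.064-g
    W=[.5482+np.cos(a)*ox-np.sin(a)*oy,-.0194+np.sin(a)*ox+np.cos(a)*oy,.0805]
    print(g,proj("top",W),proj("side",W))
o=cv2.imread("pics/top0.png");p=cv2.imread("pics/side0.png")
f=lambda im,u,v:cv2.resize(im[v:v+40,u:u+55],None,fx=7,fy=7,interpolation=cv2.INTER_CUBIC)
cv2.imwrite("pics/cmp.png",np.vstack([np.hstack([f(o,295,165),f(T,295,165)]),np.hstack([f(p,280,195),f(S,280,195)])]))
E
```

```text
0 [308.47775756 179.72321641] [296.30319891 210.45335986]
0.0038 [310.1177099  179.94633764] [297.21098838 209.55695173]
0.028 [320.56382976 181.36756866] [302.86453736 203.97428371]
0.032 [322.2908296  181.60253301] [303.77829505 203.07198219]
0.036 [324.01793399 181.83751158] [304.68632491 202.17533669]
```

View pics/cmp.png

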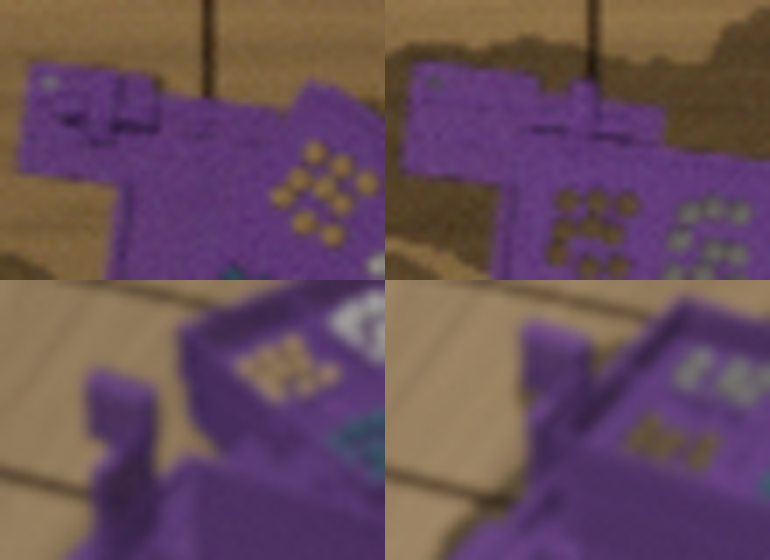

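The tab moved about 31 mm to column 323.6 (0.036 travel is column 324.0), and it met a firm stop at 17 N. The gate is shut, the trays are home and the arm is clear, so I'm handing in.

```bash
python3 -c "
from workcell import order
print(order.hand_in())"
```

```text
the job is handed in; nothing more can be done
None
```

I pushed both trays home against their stops and then slid the gate across to its stop. The job is handed in, but no verdict came back. I saw nothing loose move, though I took no final measurement of the loose things.

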